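# Drive a dowel pin into a plaster cast with the spring pin driver

## Robot

A 7-joint arm with a two-finger parallel gripper is mounted at the origin on a cart in front of the work surface, level with it; the furniture and walls round the work are solid. World frame = base frame: x ahead of the robot, y to its left, z up, the work surface at z = 0. Lengths are in m, angles in rad, forces in N, time in s.
With the tool pointing down it reaches from about 0.425 to 0.825 m from the base axis. Payload 3.6 kg.
Tool frame: the origin (TCP) lies where the fingers leave the gripper's body, on its centre line; the fingertips stand 73 mm ahead of it and the grasp point (between the pads) lies 54 mm ahead of it; x points along the fingers, y is the direction in which the jaws open and shut, and the axes are right-handed (so a half turn about x gives the same grasp; the last joint's range is limited). The gripper opens to 85 mm and grips with 20 to 120 N. Pads are 22 mm wide; open, the fingers measure 114 mm over their backs; the gripper's body (76 mm by 85 mm) begins 54 mm behind the grasp point. The pads swing forward as they close: fully open they stand 13 mm farther back than shut.
Start: joints at [1.165, 0.615, -0.013, 1.423, 0.008, 1.103, -0.04], TCP at [0.24, -0.604, 0.304] pointing down, gripper open.
Joint ranges: [-3.12, 3.12], [-0.3, 2.06], [-1.34, 1.32], [0.26, 2.42], [-1.36, 4.5], [0.01, 1.98], [-2.84, 2.84]. Speed limits (rad/s): [2.79, 2.79, 3.14, 3.14, 3.14, 3.14, 3.14].

## Interface

Orientations are given as a unit quaternion [x, y, z, w].
In Python, from station import arm, snapshot, camera_info, ticket gives the robot as it stands. Calls block until the motion is done:
- arm.movep(position, orientation): joint-space move of the TCP to a pose.
- arm.line_to(position, velocity=0.15, ori=None): straight line of the TCP; ori=None keeps the orientation; velocity is the mean speed in m/s.
- arm.move_j(angles): joint-space move.
- arm.move_gripper(opening, effort=None): opening from 0.0 (shut) to 1.0 (fully open); effort is the grip in N (None keeps the last); returns when the fingers have stopped.
- arm.pause(seconds).
- arm.ik(position, orientation): joint angles nearest the present ones, or None.
- snapshot(name): name is "scene" or "side" or "wrist"; returns the picture (384x512x3 uint8, blue, green, red); there is no depth.
- camera_info(name): a dict with "fx", "fy", "cx", "cy" (pixels), "dist_coeffs" ([k1, k2, p1, p2, k3] as OpenCV has them; the pictures are not rectified), "R" (3x3) and "t" (3): a world point X has camera coordinates R X + t; the wrist camera has in their place "T_tool_cam" (4x4, takes a point from camera to tool coordinates, whose origin is the TCP and whose axes are the tool frame's). Camera axes: x right, y down, z forward; pixel columns grow to the right and rows downward; lengths in m; the calibration is good to about 2 mm. A picture is of the moment at which its call begins: read the wrist's pose just before it. camera_info takes no time and is no camera call.
A pose or a line that the arm cannot do raises arm.MotionError and nothing moves.
- ticket.finish_job(): hands the job in, once; it reports no verdict.
Readings, each from a call of its own:
- arm.read_time(): time.
- arm.read_joint_positions(): joint angles.
- arm.read_dq(): joint speeds.
- arm.read_effort(): joint torques, N m.
- arm.read_tool_pos(): TCP position.
- arm.read_eef_rot(): TCP orientation.
- arm.read_ft_force(): force on the tool from outside, world axes, zero at the start.
- arm.read_wrist_torque(): the same for the moment, N m.
- arm.read_opening(): opening from 0.0 (shut) to 1.0 (fully open).
Only numpy, scipy, OpenCV 4.12 (cv2) and the standard library are available. Lean on these libraries where they do the work, as an engineer would, in place of code of your own. Each camera call takes 0.05 s, during which the arm holds its last target.

## Task

One of the two spring pin drivers on the bench has a plaster cast in its nest, with a brass dowel pin still standing out of the cast. On that driver, draw the striker back by its black crossbar until the sear catches it, let go, then press the red trigger button to fire it so that the blow drives the pin fully home. Leave the striker of the other, empty driver alone.

Things in the scene. Friction and masses are not known exactly. Their poses are not given: they have to be found in the camera images.
- driver_bar (a point): Centre of the loaded driver's black crossbar, 14x52x14 mm on a 12 mm stem, 120 mm above the bench. Axes: z up, +x toward the cast, y along the bar. Draw it level along -x: spring 250 N/m from rest, about 10 N at 38 mm where the sear catches, hard stop at 60; about 50 is a good draw. The driver (280x92 mm) is fixed; round the bar it is free above 98 mm; rod top at 77, block 35 mm ahead at 90.
- driver_button (a point): Centre of the top of the loaded driver's red trigger button: round, 22 mm diameter, 98 mm above the bench, 105 mm behind the resting crossbar (67 behind the cocked one) along -x. Axes as driver_bar. Goes straight down 8 mm on a spring (2 N at first, 5 N at the bottom); the sear trips at about 5 mm; it comes up by itself.
- driver_striker (a joint): Striker of the loaded driver, m: 0 at rest (its nose just short of the pin), grows as it is drawn back; held on the sear at about 0.038, stop at 0.060. When fired it flies forward to -0.012, strikes the pin and settles near 0.
- driver_pin (a joint): Brass dowel pin (head 11 mm diameter) in the flat face of the plaster cast (60 mm high, 66 mm wide), m: 0 to 0.002 at the start with the pin standing 7 to 9 mm out, 0.009 fully home with its head flush. It moves with about 6 N of friction; one shot from the sear drives it home.
- spare_striker (a joint): Striker of the other driver, of the same make and colours but with an empty nest, m: 0 at rest, grows as it is drawn back. It must not be drawn.

How it is judged:
By the outcome, as a careful person would: the job done as asked, in the order asked, and still so for the second after the job is handed in, with the robot touching nothing.
It also fails if it takes over 43 s, if anything falls off the work surface, if the arm or the gripper's body presses on something with over 40 N, if the wrist force passes 120 N, or if a joint passes its speed limit or range.

## Working session

There is one attempt and no reset: what is moved stays moved. The work goes in short steps, each a Python script; the robot and the scene stay as the last script left them, time stands still between calls to the robot, and variables do not carry over. Pictures are saved under pics/ and viewed, and the job is handed in when it is done.

```bash
mkdir -p pics; python3 - <<'E'
from station import arm, snapshot, camera_info, ticket
import cv2
for n in ("scene","side","wrist"):
    cv2.imwrite(f"pics/{n}0.png",snapshot(n)); print(n,camera_info(n))
print(arm.read_time(),arm.read_tool_pos(),arm.read_eef_rot(),arm.read_ft_force())
E
```

```text
scene {'fx': 386.8812641611618, 'fy': 386.8812641611618, 'cx': 259.279148603425, 'cy': 188.088038209932, 'dist_coeffs': array([-0.09006838,  0.        ,  0.        ,  0.        ,  0.        ]), 'R': array([[ 0.87839373, -0.47783611,  0.00985405],
       [-0.3415021 , -0.6419319 , -0.68651274],
       [ 0.33436621,  0.59966331, -0.727051  ]]), 't': array([-0.55605862,  0.22977463,  0.79152922])}
side {'fx': 413.6687296906004, 'fy': 413.6687296906004, 'cx': 261.47129812171227, 'cy': 194.3797520189535, 'dist_coeffs': array([-0.12059718,  0.        ,  0.        ,  0.        ,  0.        ]), 'R': array([[-0.99567595,  0.09271719, -0.00573782],
       [ 0.06643817,  0.66757724, -0.74157036],
       [-0.06492588, -0.73874498, -0.67085057]]), 't': array([0.57077222, 0.1246448 , 1.12520623])}
wrist {'fx': 294.2803003590681, 'fy': 294.2803003590681, 'cx': 255.9265577223545, 'cy': 189.62690510840952, 'dist_coeffs': array([0.02348102, 0.        , 0.        , 0.        , 0.        ]), 'T_tool_cam': array([[ 6.57848273e-05, -3.03871564e-01,  9.52713004e-01,
        -6.98013492e-02],
       [ 9.99999923e-01, -3.47822172e-04, -1.79989240e-04,
         8.76463368e-04],
       [ 3.86068318e-04,  9.52712943e-01,  3.03871518e-01,
        -7.72709665e-02],
       [ 0.00000000e+00,  0.00000000e+00,  0.00000000e+00,
         1.00000000e+00]])}
0.15 [ 0.24023798 -0.60351271  0.30300091] [-0.69432834 -0.13382225  0.69459089 -0.13245099] [-0.5477546  -0.04529918  0.2132511 ]
```

View pics/scene0.png

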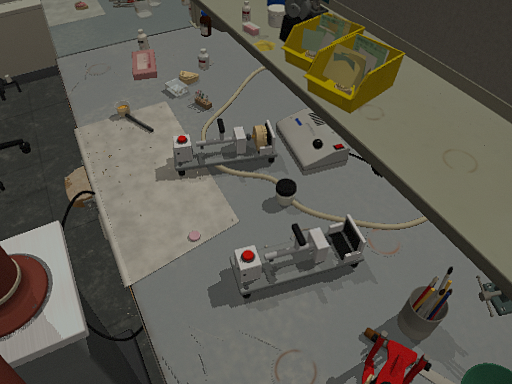

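View pics/side0.png

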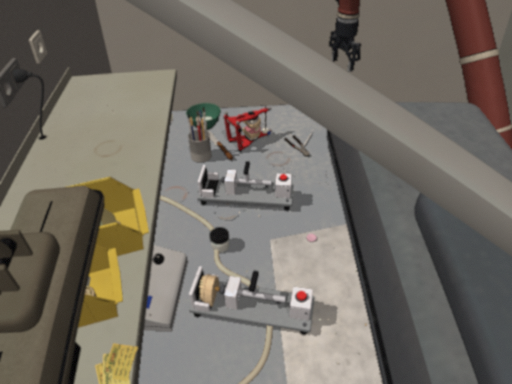

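View pics/wrist0.png

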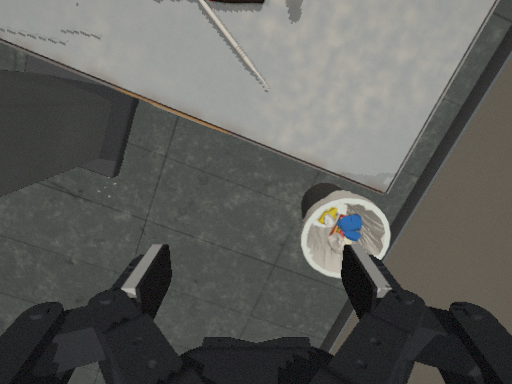

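The loaded driver is the upper one in the scene view: cast at about (262,138), button at (182,139), bar at (221,127). In the side view it is the lower one: cast (208,289), button (301,296), bar (254,281). I'll zoom in for exact pixels.

```bash
python3 - <<'E'
import cv2,numpy as np
a=cv2.imread("pics/scene0.png")[110:180,165:285]; b=cv2.imread("pics/side0.png")[255:340,185:320]
cv2.imwrite("pics/za.png",cv2.resize(a,None,fx=6,fy=6,interpolation=cv2.INTER_NEAREST))
cv2.imwrite("pics/zb.png",cv2.resize(b,None,fx=5,fy=5,interpolation=cv2.INTER_NEAREST))
E
```

```text
(no output)
```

View pics/za.png

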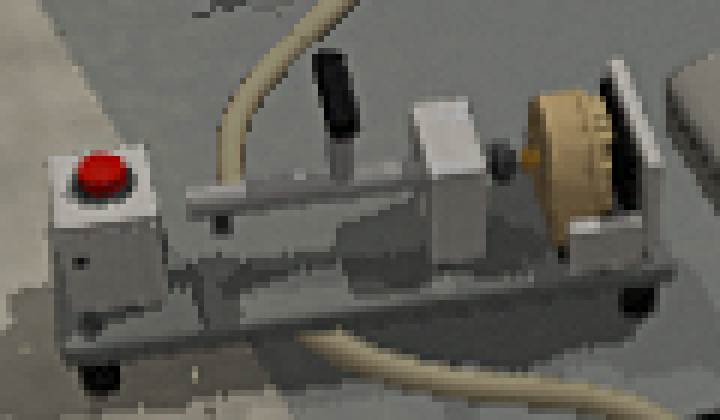

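View pics/zb.png

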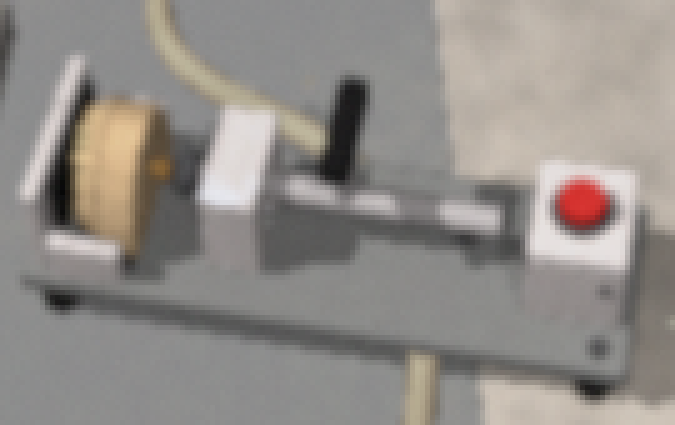

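```bash
cat > h.py <<'E'
import numpy as np,cv2
from station import arm, snapshot, camera_info, ticket
def ray(n,p):
    c=camera_info(n);K=np.array([[c['fx'],0,c['cx']],[0,c['fy'],c['cy']],[0,0,1]])
    u=cv2.undistortPoints(np.array([[p]],float),K,c['dist_coeffs'])[0,0]
    R=np.array(c['R']);o=-R.T@c['t'];d=R.T@np.array([*u,1]);return o,d
def atz(n,p,z):
    o,d=ray(n,p);return o+d*(z-o[2])/d[2]
def tri(ps):
    A=[];B=[]
    for n,p in ps:
        o,d=ray(n,p);d=d/np.linalg.norm(d);P=np.eye(3)-np.outer(d,d);A.append(P);B.append(P@o)
    return np.linalg.lstsq(np.vstack(A),np.hstack(B),rcond=None)[0]
def cen(m,x0,y0,x1,y1):
    ys,xs=np.nonzero(m[y0:y1,x0:x1]);return (xs.mean()+x0,ys.mean()+y0),len(xs)
E
python3 - <<'E'
from h import *
np.set_printoptions(precision=4,suppress=True)
B={};
for n,rb,bb in (("scene",(172,130,192,147),(214,116,227,134)),("side",(292,286,312,304),(245,268,264,293))):
    im=cv2.imread(f"pics/{n}0.png").astype(int)
    r=(im[...,2]>120)&(im[...,1]<70); k=im.max(2)<55
    B[n]=cen(r,*rb),cen(k,*bb); print(n,B[n])
    print("button",atz(n,B[n][0][0],.097),"bar",atz(n,B[n][1][0],.12))
b=tri([(n,B[n][0][0]) for n in B]);c=tri([(n,B[n][1][0]) for n in B])
print("tri",b,c,np.linalg.norm((b-c)[:2]))
d=(c-b)[:2];print(np.degrees(np.arctan2(d[1],d[0])))
for nm,ps in (("pin/cast",[("scene",(254,136.5)),("side",(216.5,288.6))]),): print(nm,tri(ps))
# bar ends, scene/side
print(tri([("scene",(165+325/6,110+52/6)),("side",(185+355/5,255+80/5))]),tri([("scene",(165+343/6,110+132/6)),("side",(185+338/5,255+175/5))]))
E
```

```text
scene (((np.float64(181.34375), np.float64(137.78125)), 32), ((np.float64(220.57142857142858), np.float64(125.55844155844156)), 77))
button [0.5041 0.1904 0.097 ] bar [0.6048 0.1613 0.12  ]
side (((np.float64(300.96610169491527), np.float64(295.7118644067797)), 59), ((np.float64(253.340206185567), np.float64(281.30927835051546)), 97))
button [0.5058 0.197  0.097 ] bar [0.6055 0.1658 0.12  ]
tri [0.5052 0.1947 0.0935] [0.6057 0.1641 0.1177] 0.10502215957033108
-16.962173158721864
pin/cast [0.6899 0.1389 0.0666]
[0.5998 0.1579 0.1456] [0.6092 0.168  0.092 ]
```

Checks: the button-to-bar distance is 105.0 mm (expected 105), the heights are 94 and 118 mm (expected 98 and 120), and the driver axis is at -17°. A grey tube crosses the side view at an unknown depth, so I'll move in stages at a high level and look again.

```bash
cat >> h.py <<'E'
from scipy.spatial.transform import Rotation as Ro
def quat(yawdeg,flip=1):  # tool x down, tool y along flip*(dir yaw)
    a=np.radians(yawdeg);x=np.array([0,0,-1.]);y=flip*np.array([np.cos(a),np.sin(a),0])
    return Ro.from_matrix(np.c_[x,y,np.cross(x,y)]).as_quat()
YAW=-16.96
E
python3 - <<'E'
from h import *
np.set_printoptions(precision=3,suppress=True)
for f in (1,-1):
    q=quat(YAW,f)
    for p in ([.55,-.2,.32],[.606,.164,.30],[.606,.164,.178],[.558,.179,.178],[.505,.195,.16]): print(f,p,arm.ik(p,q))
print(Ro.from_quat(arm.read_eef_rot()).as_matrix())
E
```

```text
1 [0.55, -0.2, 0.32] [ 0.504  0.513 -0.305  1.59   0.169  1.065 -0.142]
1 [0.606, 0.164, 0.3] [-0.023  0.622 -0.478  1.489  0.304  1.105 -0.858]
1 [0.606, 0.164, 0.178] [-0.104  0.737 -0.333  1.621  0.301  0.835 -0.856]
1 [0.558, 0.179, 0.178] [-0.117  0.689 -0.373  1.745  0.339  0.772 -0.954]
1 [0.505, 0.195, 0.16] [-0.147  0.668 -0.406  1.885  0.405  0.67  -1.093]
-1 [0.55, -0.2, 0.32] [-0.017  0.54   0.532  1.608 -0.301  1.077 -2.841]
-1 [0.606, 0.164, 0.3] [ 0.275  0.828 -1.15   1.479  0.764  1.331  1.91 ]
-1 [0.606, 0.164, 0.178] [ 0.278  0.999 -1.152  1.608  0.969  1.2    1.756]
-1 [0.558, 0.179, 0.178] [ 0.266  0.952 -1.152  1.733  0.962  1.137  1.653]
-1 [0.505, 0.195, 0.16] [ 0.238  0.935 -1.152  1.873  1.003  1.06   1.503]
[[-0.001  0.37  -0.929]
 [ 0.002 -0.929 -0.37 ]
 [-1.    -0.002 -0.   ]]
```

```bash
python3 - <<'E'
from h import *
arm.movep([.55,-.2,.34],quat(YAW))
cv2.imwrite("pics/side1.png",snapshot("side"))
cv2.imwrite("pics/wrist1.png",snapshot("wrist"))
print(arm.read_time(),arm.read_tool_pos(),arm.read_ft_force())
E
```

```text
2.1 [ 0.54947114 -0.20177233  0.3397536 ] [-0.2808805   0.19450617 -0.19765612]
```

View pics/side1.png

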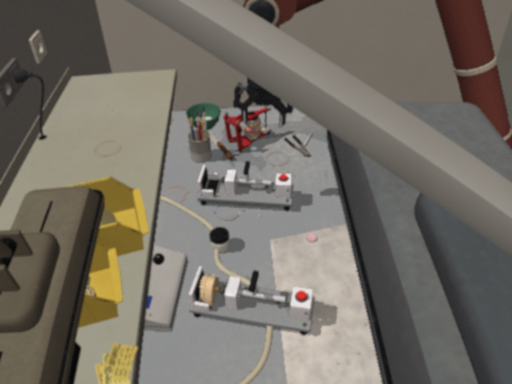

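View pics/wrist1.png

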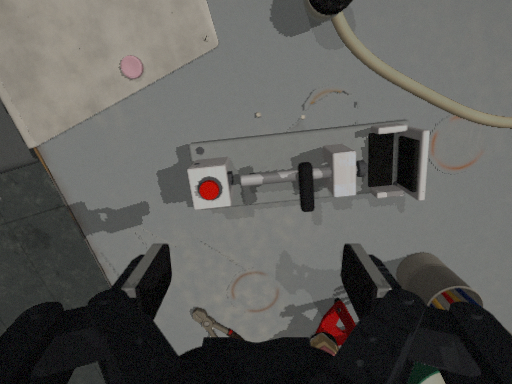

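The tube passes in front of the arm, nearer the side camera, and its depth is still unknown. I'll tilt the wrist camera toward +y to check before reaching under it.

```bash
python3 - <<'E'
from h import *
ok=None
for el in (20,0,-15,-30):
  for p in ([.5,-.25,.42],[.45,-.3,.45],[.5,-.2,.5],[.4,-.35,.4]):
    e=np.radians(el);x=np.array([0,np.cos(e),np.sin(e)]);y=np.array([1,0,0.]);q=Ro.from_matrix(np.c_[x,y,np.cross(x,y)]).as_quat()
    j=arm.ik(p,q)
    if j is not None:
        print(el,p,np.round(j,2)); ok=ok or (p,q)
if ok:
    try:
        arm.movep(*ok); c=snapshot("wrist"); cv2.imwrite("pics/wrist2.png",c)
    except arm.MotionError as e: print(e)
print(arm.read_time(),arm.read_tool_pos(),arm.read_eef_rot())
E
```

```text
20 [0.5, -0.25, 0.42] [ 1.12  1.02 -0.8   1.47 -1.01  1.85  0.51]
20 [0.45, -0.3, 0.45] [ 1.21  0.97 -0.77  1.45 -1.01  1.97  0.46]
20 [0.5, -0.2, 0.5] [ 1.1   0.88 -0.83  1.53 -1.13  1.82  0.46]
20 [0.4, -0.35, 0.4] [ 1.44  1.21 -1.15  1.44 -0.73  1.82  0.27]
0 [0.5, -0.25, 0.42] [ 1.1   0.91 -0.75  1.39 -0.81  1.8   0.49]
0 [0.45, -0.3, 0.45] [ 1.19  0.87 -0.71  1.35 -0.81  1.94  0.47]
0 [0.5, -0.2, 0.5] [ 1.08  0.78 -0.77  1.42 -0.92  1.79  0.41]
0 [0.4, -0.35, 0.4] [ 1.31  0.96 -0.77  1.36 -0.67  1.96  0.51]
-15 [0.5, -0.25, 0.42] [ 1.08  0.82 -0.7   1.35 -0.66  1.75  0.48]
-15 [0.45, -0.3, 0.45] [ 1.16  0.78 -0.67  1.31 -0.66  1.89  0.49]
-15 [0.5, -0.2, 0.5] [ 1.05  0.7  -0.73  1.35 -0.76  1.77  0.38]
-15 [0.4, -0.35, 0.4] [ 1.24  0.84 -0.63  1.33 -0.56  1.93  0.61]
-30 [0.5, -0.25, 0.42] [ 1.04  0.73 -0.65  1.33 -0.51  1.69  0.48]
-30 [0.45, -0.3, 0.45] [ 1.12  0.7  -0.63  1.29 -0.5   1.83  0.51]
-30 [0.5, -0.2, 0.5] [ 1.    0.62 -0.68  1.31 -0.6   1.74  0.37]
-30 [0.4, -0.35, 0.4] [ 1.21  0.75 -0.59  1.33 -0.42  1.83  0.65]
3.225 [ 0.50039122 -0.24809371  0.42082369] [ 0.69534891  0.69763411  0.12207289 -0.12204406]
```

View pics/wrist2.png

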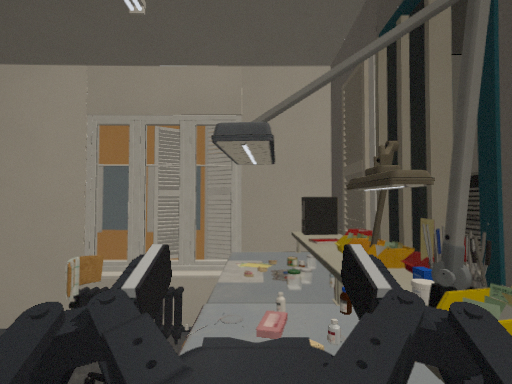

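The tube is the arm of a desk lamp. In the wrist view its head is at about (245,145) and the arm runs from (450,0) to (258,123). Intersecting the line planes from both views will locate it.

```bash
python3 - <<'E'
from h import *
np.set_printoptions(precision=3,suppress=True)
Rt=Ro.from_quat(arm.read_eef_rot()).as_matrix();tp=np.array(arm.read_tool_pos())
c=camera_info("wrist");T=np.array(c["T_tool_cam"]);K=np.array([[c['fx'],0,c['cx']],[0,c['fy'],c['cy']],[0,0,1]])
def wr(p):
    u=cv2.undistortPoints(np.array([[p]],float),K,c['dist_coeffs'])[0,0]
    return tp+Rt@T[:3,3],Rt@T[:3,:3]@np.array([*u,1])
o1,a=ray("side",(195,10));_,b=ray("side",(440,160));n=np.cross(a,b)
for p in ((445,5),(400,30),(350,65),(300,97),(260,122)):
    o,d=wr(p);t=n@(o1-o)/(n@d);print(p,o+t*d,t)
print("o1",o1)
E
```

```text
(445, 5) [0.923 0.317 0.911] 0.6736771552340353
(400, 30) [0.883 0.439 0.927] 0.7961229464131634
(350, 65) [0.737 0.4   0.816] 0.7537846688115651
(300, 97) [0.616 0.437 0.747] 0.7884750784524971
(260, 122) [0.509 0.485 0.693] 0.8346448491026115
o1 [0.633 0.695 0.851]
```

The lamp is at y≈0.4–0.5 and z≈0.7 or higher, so it clears the work at y≈0.16–0.2. Next I'll move over the bar.

```bash
python3 - <<'E'
from h import *
arm.movep([.55,-.2,.34],quat(YAW))
arm.movep([.606,.14,.30],quat(YAW))
arm.pause(.1)
np.savez("w3.npz",p=arm.read_tool_pos(),q=arm.read_eef_rot())
cv2.imwrite("pics/wrist3.png",snapshot("wrist"))
cv2.imwrite("pics/side3.png",snapshot("side"))
print(arm.read_time(),arm.read_tool_pos(),arm.read_ft_force())
E
```

```text
5.825 [0.60645116 0.1381158  0.30015495] [ 0.14762355 -0.40227999 -0.24340596]
```

View pics/wrist3.png

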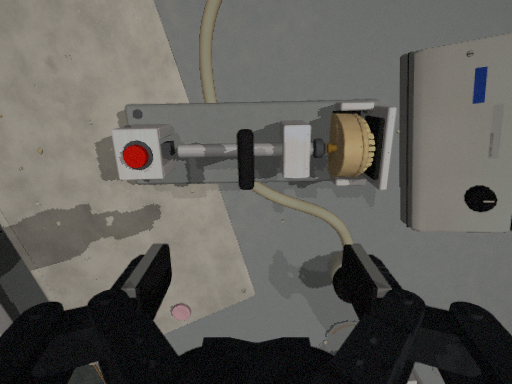

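View pics/side3.png

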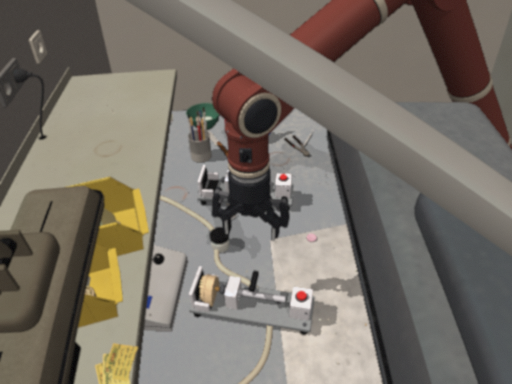

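The wrist view shows the driver square to the jaws: bar at about (246,158), button at (136,157), pin just clear of the nose at (333,148). I'll measure from this view.

```bash
cat >> h.py <<'E'
def wray(p,tp,q):
    c=camera_info("wrist");T=np.array(c["T_tool_cam"]);K=np.array([[c['fx'],0,c['cx']],[0,c['fy'],c['cy']],[0,0,1]])
    Rt=Ro.from_quat(q).as_matrix();u=cv2.undistortPoints(np.array([[p]],float),K,c['dist_coeffs'])[0,0]
    return tp+Rt@T[:3,3],Rt@T[:3,:3]@np.array([*u,1])
def watz(p,tp,q,z):
    o,d=wray(p,tp,q);return o+d*(z-o[2])/d[2]
E
python3 - <<'E'
from h import *
np.set_printoptions(precision=4,suppress=True)
w=np.load("w3.npz");im=cv2.imread("pics/wrist3.png").astype(int)
r=(im[...,2]>120)&(im[...,1]<70);k=im.max(2)<50
rb=cen(r,118,138,155,175)
ys,xs=np.nonzero(k[120:200,230:262]);print("bar box",xs.min()+230,xs.max()+230,ys.min()+120,ys.max()+120)
kb=cen(k,230,120,262,200);print(rb,kb)
b=watz(rb[0],w['p'],w['q'],.097);c=watz(kb[0],w['p'],w['q'],.123)
print(b,c,np.linalg.norm((b-c)[:2]),np.degrees(np.arctan2(*(c-b)[1::-1])))
# edges
for e in ((164,137),(323,100)):pass
a1=watz((130,104),w['p'],w['q'],.02);a2=watz((372,101),w['p'],w['q'],.02);print("plate edge yaw",np.degrees(np.arctan2(*(a2-a1)[1::-1])))
E
```

```text
bar box 237 254 129 189
((np.float64(134.12060301507537), np.float64(156.50502512562815)), 398) ((np.float64(245.4765458422175), np.float64(158.78358208955223)), 938)
[0.5047 0.192  0.097 ] [0.6059 0.1642 0.123 ] 0.10500644636797087 -15.386706153005242
plate edge yaw -16.528043186894934
```

```bash
sed -i 's/^YAW=.*/YAW=-16.4/' h.py; cat >> h.py <<'E'
u=np.array([np.cos(np.radians(YAW)),np.sin(np.radians(YAW)),0]);BAR=np.array([.6058,.1641,0]);BTN=np.array([.5048,.1932,0])
E
python3 - <<'E'
from h import *
np.set_printoptions(precision=4,suppress=True)
q=quat(YAW)
arm.movep(BAR+[0,0,.26],q)
arm.line_to(BAR+[0,0,.177],.1)
print(arm.read_time(),arm.read_tool_pos(),arm.read_ft_force())
arm.move_gripper(0.0,40)
print(arm.read_time(),arm.read_opening(),arm.read_ft_force())
cv2.imwrite("pics/wrist4.png",snapshot("wrist"));cv2.imwrite("pics/scene4.png",snapshot("scene"))
E
```

```text
7.1167 [0.6063 0.1643 0.1778] [-0.0761 -0.6436 -0.0332]
7.7667 0.1551432922780302 [-0.5435 -0.6009  1.6403]
```

View pics/wrist4.png

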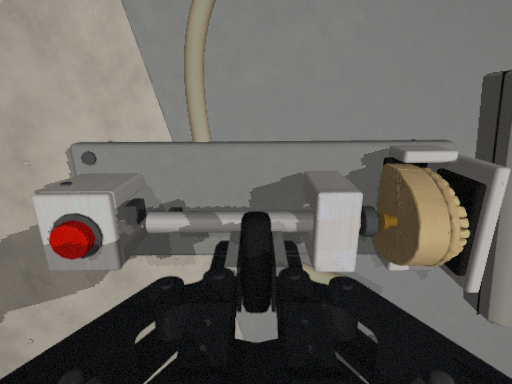

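View pics/scene4.png

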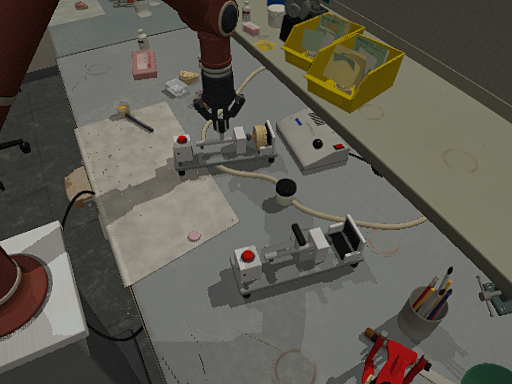

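The bar at (257,260) in the wrist view is held between the pads. The opening of 0.155 (about 13 mm) matches the 14 mm bar. Now to draw it back.

```bash
python3 - <<'E'
from h import *
np.set_printoptions(precision=4,suppress=True)
p0=np.array(arm.read_tool_pos())
P=BAR+[0,0,.177]
def rep(s): 
    f=np.array(arm.read_ft_force());print(s,arm.read_time(),"moved",(np.array(arm.read_tool_pos())-p0)@u,"f.u",f@u,f,arm.read_opening())
for d in (.03,.05):
    arm.line_to(P-d*u,.05); arm.pause(.1); rep(d)
arm.line_to(P-.041*u,.04); arm.pause(.15); rep("ease .041")
arm.line_to(P-.038*u,.04); arm.pause(.15); rep("ease .038")
cv2.imwrite("pics/wrist5.png",snapshot("wrist"))
E
```

```text
0.03 8.7167 moved -0.027954617290298606 f.u 6.866079414401658 [ 6.6655 -1.671  -2.0122] 0.15294475553386058
0.05 9.3667 moved -0.045903887668528126 f.u 10.463280959621503 [10.4016 -1.7174 -5.0347] 0.1533699148345475
ease .041 9.8917 moved -0.03855393937568348 f.u 7.910428535118995 [ 7.8623 -1.3035 -3.3854] 0.1523002007946615
ease .038 10.2917 moved -0.0380005910562914 f.u 2.6191332831451586 [ 2.3357 -1.3406  1.8491] 0.15158287173955096
```

View pics/wrist5.png

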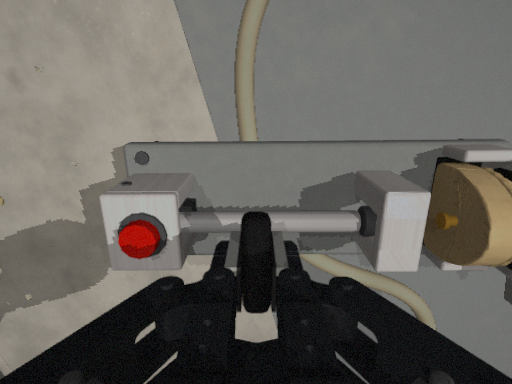

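The draw force fell to 2.6 N at 38 mm, where the spring alone would give about 9.5 N, so the sear has caught. I'll let go, lift and check.

```bash
python3 - <<'E'
from h import *
np.set_printoptions(precision=4,suppress=True)
arm.move_gripper(1.0)
p=np.array(arm.read_tool_pos()); arm.line_to(p+[0,0,.1],.15)
print(arm.read_time(),arm.read_tool_pos(),arm.read_ft_force(),arm.read_opening())
tp,q=arm.read_tool_pos(),arm.read_eef_rot()
im=snapshot("wrist");cv2.imwrite("pics/wrist6.png",im)
np.savez("w6.npz",p=tp,q=q)
E
```

```text
11.85 [0.5688 0.1745 0.2761] [ 0.2265  0.6064 -0.3469] 0.9998210379333803
```

View pics/wrist6.png

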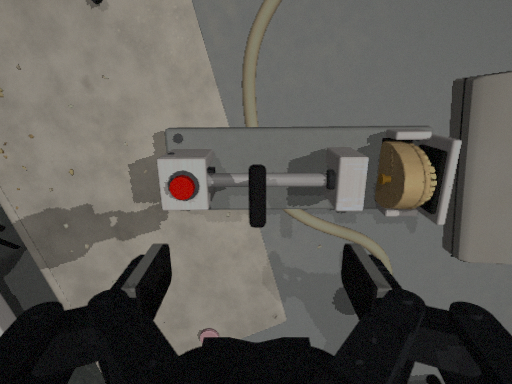

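The striker is held cocked with the gripper off it: bar at (257,195), button at (182,188), pin still standing out at (387,179). Next I'll measure the button and press it.

```bash
python3 - <<'E'
from h import *
np.set_printoptions(precision=4,suppress=True)
w=np.load("w6.npz");im=cv2.imread("pics/wrist6.png").astype(int)
r=(im[...,2]>120)&(im[...,1]<70);k=im.max(2)<50
rb=cen(r,165,170,200,205);kb=cen(k,247,160,268,230)
b=watz(rb[0],w['p'],w['q'],.097);c=watz(kb[0],w['p'],w['q'],.123);print(b,c,(c-b)@u)
arm.move_gripper(0.0,40)
B=np.array([*(b[:2]*.5+BTN[:2]*.5),0]);print(B)
arm.line_to(B+[0,0,.2],.15)
arm.line_to(B+[0,0,.176],.1); arm.pause(.1)
f0=np.array(arm.read_ft_force());print("hover",arm.read_time(),arm.read_tool_pos(),f0)
for t in (.099,.096,.094,.0925,.091):
    arm.line_to(B+[0,0,t+.073],.04);arm.pause(.1)
    f=np.array(arm.read_ft_force());print(t,arm.read_time(),arm.read_tool_pos()[2]-.073,f[2]-f0[2])
    if f[2]-f0[2]>6:break
cv2.imwrite("pics/wrist7.png",snapshot("wrist"));cv2.imwrite("pics/side7.png",snapshot("side"))
E
```

```text
[0.5047 0.1921 0.097 ] [0.5697 0.1751 0.123 ] 0.06714845376949975
[0.5047 0.1926 0.    ]
hover 13.9917 [0.5053 0.1928 0.1766] [ 0.0849 -0.1718  0.6106]
0.099 14.3417 0.09911489920374132 -0.6373812722122549
0.096 14.6917 0.09621092649851727 0.854088313729235
0.094 15.0417 0.09429558247189566 3.9477029762512688
0.0925 15.3917 0.09261922197293491 2.4744384914703854
0.091 15.7417 0.09110745912616854 3.660116633486438
```

View pics/wrist7.png

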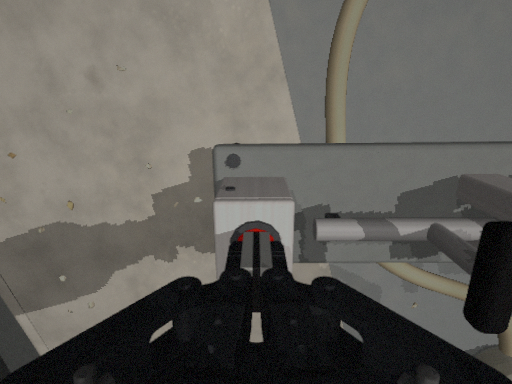

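The rod's rear end at (320,229) stands clear of the housing and the bar is forward at (490,270), so it has fired. I'll retreat and verify the pin.

```bash
python3 - <<'E'
from h import *
np.set_printoptions(precision=4,suppress=True)
p=np.array(arm.read_tool_pos()); arm.line_to(p+[0,0,.09],.15)
arm.movep([.606,.14,.30],quat(YAW)); arm.pause(.1)
tp,q=arm.read_tool_pos(),arm.read_eef_rot()
im=snapshot("wrist");cv2.imwrite("pics/wrist8.png",im)
k=im.astype(int).max(2)<50;kb=cen(k,230,120,262,200);print(kb[0],watz(kb[0],tp,q,.123),arm.read_time(),arm.read_ft_force())
z=cv2.resize(im[90:200,270:410],None,fx=5,fy=5,interpolation=cv2.INTER_CUBIC);cv2.imwrite("pics/z8.png",z)
o=cv2.imread("pics/wrist3.png");cv2.imwrite("pics/z8b.png",np.vstack([cv2.resize(o[110:190,270:410],None,fx=3.6,fy=3.6),cv2.resize(im[110:190,270:410],None,fx=3.6,fy=3.6)]))
s=snapshot("scene");cv2.imwrite("pics/scene8.png",s)
E
```

```text
(np.float64(251.56727664155005), np.float64(162.41872981700755)) [0.6067 0.164  0.123 ] 17.3 [ 0.2869  0.2076 -0.8183]
```

View pics/z8b.png

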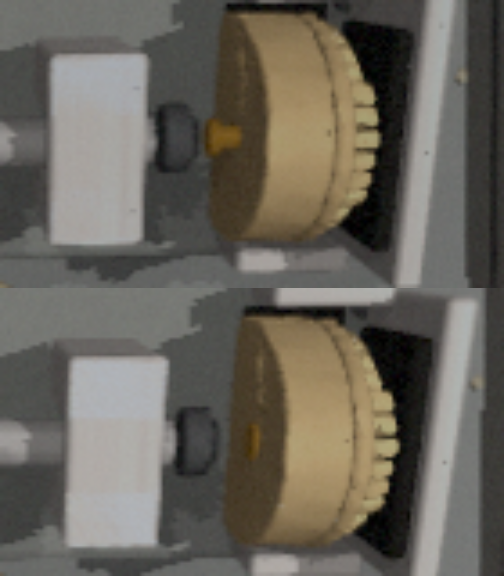

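View pics/wrist8.png

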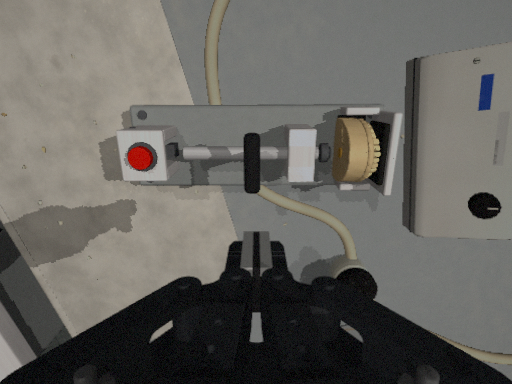

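View pics/scene8.png

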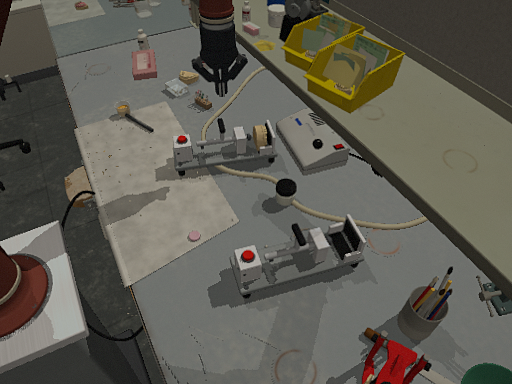

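The pin head is now flush with the cast face: it stood out before (upper crop) and shows only as a flat disc now (lower crop). The bar is back at rest, the button is up, and the spare driver is unchanged.

```bash
python3 -c "
from station import ticket;print(ticket.finish_job())"
```

```text
the job is handed in; nothing more can be done
None
```

The loaded driver was cocked, let go and fired, and the pin now looks fully home. I handed the job in about 17 s into the 43 s allowed.

- **Draw:** I gripped the crossbar and set a 50 mm draw. The tool measured about 46 mm of travel. On easing back to 38 mm the load fell from 7.9 N to 2.6 N, so the sear had caught. After letting go, a picture showed the bar still cocked, 67 mm from the button as expected.
- **Shot:** I pressed the button about 7 mm with the closed fingers. The press force stayed under 4 N.
- **Last checks:**
  - The pin head looks flush with the cast face. I judged this by eye from the wrist camera, not by measurement.
  - The bar is within about 1 mm of its starting position.
  - The button is back up.
  - The other driver looks unchanged.
  - The gripper is well clear, with the wrist force reading about 1 N or less.

The one disagreement was the driver's direction, which came out between -15.4° and -17.0° depending on the view. I used -16.4° and it caused no trouble.

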